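Seat the inner plate of a multicooker lid

ROBOT

A 6-joint arm with a two-finger parallel gripper is mounted at the origin on a cart in front of the work surface, level with it; the furniture and walls round the work are solid. World frame = base frame: x ahead of the robot, y to its left, z up, the work surface at z = 0. Lengths are in m, angles in rad, forces in N, time in s.
With the tool pointing down it reaches from about 0.375 to 0.975 m from the base axis. Payload 3.8 kg.
Tool frame: the origin (TCP) lies at the very end of the fingers, on their centre line; the grasp point (between the pads) lies 19 mm behind it; z points along the fingers, x is the direction in which the jaws open and shut, and the axes are right-handed (so a half turn about z gives the same grasp; the last joint's range is limited). The gripper opens to 85 mm and grips with 20 to 120 N. Pads are 22 mm wide; open, the fingers measure 114 mm over their backs; the gripper's body (76 mm by 85 mm) begins 54 mm behind the grasp point. The pads swing forward as they close: fully open they stand 13 mm farther back than shut.
Start: joints at [-1.186, 0.264, 1.604, -0, 1.274, -0.037], TCP at [0.276, -0.616, 0.231] pointing down, gripper open.
Joint ranges: [-2.63, 2.63], [-0.94, 2.18], [0.31, 2.57], [-1.31, 4.45], [0, 2.66], [-2.55, 2.55]. Speed limits (rad/s): [2.57, 2.57, 3.14, 3.14, 3.14, 3.14].

INTERFACE

Orientations are given as a rotation vector (axis times angle).
In Python, from workcell import bot gives the robot as it stands.
- The arm moves only by the tool carry_out, never from a script. Its argument "deltas" is a list of rows, each an object with "delta_pos": the shift along the tool's x, y, z in m, a list of three; "dr": the turn, a rotation vector about the tool's x, y, z in rad, a list of three. A call has 1 to 10 rows; each row shifts and turns the commanded pose from where the row before left it, along the tool's axes as they then stand; what a row does not reach is not made up. A row lasts 1/8 s, in which the tool goes at most 62.5 mm and 10.7 degrees, less where a joint would pass 70% of its speed; a pose out of reach is approached as far as the arm can. A call is refused whole if a number of a shift passes 0.0625 or a number of a turn 0.188, either way. A call with a gripper value outside its range is refused whole. "grip" is the opening, from 0 (shut) to 1 (fully open), set as the call begins (left out, the last holds). The fingers move at their own pace and stop on an object; "force" is the grip in N (left out, the last holds). Time passes only in rows, so rows that do not move let the fingers close. It gives the time, the measured TCP pose, the force and the opening at its end, in the units of the state.
- bot.read_state(): the state, without advancing time (a new reading comes with each control period).
- bot.read_camera(name): name is "scene" or "top" or "wrist"; returns a dict with "frame" (384x512x3 uint8, red, green, blue), "K" (3x3 intrinsics, pixels), "k1" (the pictures are not rectified: a ray, as slopes to the right and down, at radius r is drawn at 1 + k1 r^2 times it, then the intrinsics apply), "xyz" and "attitude" of the camera in the world; the wrist camera has in their place "hand_eye" (4x4, takes a point from camera to tool coordinates, whose origin is the TCP and whose axes are the tool frame's). Camera axes: x right, y down, z forward; pixel columns grow to the right and rows downward; lengths in m; the calibration is good to about 2 mm. A picture is of the moment at which its call begins: read the wrist's pose just before it. There is no depth.
- bot.finish_job(): hands the job in, once; it reports no verdict.
The state is a dict: "time": time; "q": joint angles; "joint_vel": joint speeds; "joint_torque": joint torques, N m; "tool_pos": TCP position; "tcp_rot": TCP orientation; "wrist_force": force on the tool from outside, world axes, zero at the start; "torque": the same for the moment, N m; "width": opening from 0.0 (shut) to 1.0 (fully open).
Only numpy, scipy, OpenCV 4.12 (cv2) and the standard library are available. Lean on these libraries where they do the work, as an engineer would, in place of code of your own. Each camera call takes 0.05 s, during which the arm holds its last target.

TASK

The multicooker's lid lies upside down on the worktop with its round steel inner plate twisted on the middle stud, so that the plate stands proud. With a fingertip gently push the plate round until the notch in its rim is over the lid's red locating tab, then press the black rubber boss in the middle down until the plate is fully home. Do not squeeze the vent cap, do not lift the plate, and leave the other things where they are.

Things in the scene. Friction and masses are not known exactly. Their poses are not given: they have to be found in the camera images.
- lid: multicooker lid lying upside down: white round shell, 240 mm across (252 over six low lugs), open side up, rim 46 mm above the worktop, wall 8 mm. It stays put; wall cupboards hang over the worktop behind it. Origin: centre of its underside on the worktop; z up; its x axis points from the centre to the red locating tab.
- tab (a point): red locating tab of the lid: top of its inner part, 95 mm from the lid's centre, 31.5 mm above the worktop, 8 mm wide along the rim, rounded on top. This part goes into the notch and lies under the plate's rim while the plate is twisted. Just outside the plate's edge the tab rises to 53 mm above the worktop, 11 mm wide, and is always seen.
- notch (a point): middle of the notch in the rim of the steel plate, 95 mm from the centre, on the plate's upper face (42 mm above the worktop at the start, 32 mm when home). The notch is 18 mm wide and runs in from the edge to 85 mm from the centre; a small black arrow on the plate points at it. It fits when within about 4 mm of the tab sideways.
- vent_top (a point): top centre of the vent cap, a round slotted steel cap 26 mm in diameter (30 at its foot), 18 mm high, on the plate; its top is 60 mm above the worktop at the start, 55 mm from the plate's centre, 126 degrees anticlockwise of the notch seen from above. It is fixed to the plate: a fingertip set down beside it can push its side to turn the plate; about 1.5 N is enough, and the plate stays where it is left.
- vent_cap: the same vent cap; origin in the middle of its foot on the plate's upper face, 42 mm above the worktop at the start. The plate is flat round it but for a small rubber valve (17 mm across, 6 mm high), 55 mm from the centre, 100 degrees clockwise of the notch.
- boss_top (a point): top of the black rubber boss, 34 mm in diameter, in the middle of the plate and on its turning axis; 50 mm above the worktop at the start and 40 mm when the plate is home. This is where to press: it grips the stud stiffly, does not sink by itself, goes down under about 5 N plus a little more, and stops at its end.
- plate_turn (a joint): turning angle of the plate about the stud, rad, growing anticlockwise seen from above; at 0 or 2 pi (6.283) the notch is over the tab. It turns freely either way without stops; it starts between 1.0 and 5.28.
- plate_press (a joint): how far the plate has been pressed down, m: 0 at the start (standing proud), 0.010 fully home; negative if it is lifted. The tab stops it within 0.002 unless the notch is over the tab.
- lemon_1: yellow lemon, 78x55x56 mm; bystander, loose
- fork_1: steel fork, 204x28x18 mm; bystander, loose
- teaspoon_1: steel teaspoon, 137x28x13 mm; bystander, loose
- tube_1: white squeezed tube lying flat, 45x146x30 mm; bystander, loose
- pegs_1: wooden clothes peg, 72x15x12 mm; bystander, loose
- wooden_spoon_1: brown wooden spoon, 310x47x14 mm, lying near the hob; bystander, loose

How it is judged:
On the way, in this order (a step that is already met when the one before it is completed fails the run):
1. the plate is turned until its notch is over the red tab (horizontal distance between notch and tab below 0.0065 m).
2. the plate is pressed home over the tab (value of joint plate_press above 0.0085 m and horizontal distance between notch and tab below 0.0075 m), for 0.2 s.
At the end, for the whole second after the job is handed in: The plate is pressed down at least 8.5 of its 10 mm with its notch within 7.5 mm of the locating tab (as the tab itself then keeps it) (all of step 2); the robot touches nothing.
It fails at once if the plate is lifted more than 4 mm (value of joint plate_press below -0.004 m).
It fails at once if the vent cap is squeezed or struck with more than 20 N (contact force between the fingers and vent_cap above 20 N).
It fails at once if another thing on the worktop is shifted more than 3 cm (distance of any of lemon_1, fork_1, teaspoon_1, tube_1, pegs_1, wooden_spoon_1 from where it was at the start of the episode above 0.03 m).
It also fails if it takes over 48 s, if anything falls off the work surface, if the arm or the gripper's body presses on something with over 40 N, if the wrist force passes 120 N, or if a joint passes its speed limit or range.

## Working session

There is one attempt and no reset: what is moved stays moved. The work goes in short steps, Python scripts to look and compute and a tool call to move; the robot and the scene stay as the last step left them, time stands still between calls to the robot, and variables do not carry over. Pictures are saved under pics/ and viewed, and the job is handed in when it is done.

Besides the shell and the picture viewer there is one more tool, called as name(argument=value, ...) on one line, values as JSON. carry_out: Moves the arm, as the interface text tells. Its arguments: {"type":"object","properties":{"deltas":{"type":"array"},"grip":{"type":"number"},"force":{"type":"number"}},"required":["deltas"]}

```bash
mkdir -p pics; ls; python3 - <<'E'
from workcell import bot
import cv2,numpy as np
print(bot.read_state())
for n in ["scene","top"]:
    c=bot.read_camera(n); cv2.imwrite(f"pics/{n}0.png",c["frame"][:,:,::-1]); print(n,{k:np.round(v,4).tolist() for k,v in c.items() if k!="frame"})
    np.savez(f"{n}0.npz",**{k:v for k,v in c.items()})
E
```

```text
pics
{'time': 0.0, 'q': array([-1.18592042e+00,  2.64739750e-01,  1.60541939e+00,  3.44903570e-05,
        1.27370484e+00, -3.69176040e-02]), 'joint_vel': array([ 0.00014514, -0.00025049,  0.00054018,  0.00129822, -0.00180892,
        0.00153598]), 'joint_torque': array([ 1.68767765e-03, -5.15098035e+01, -3.67319119e+01,  1.29588070e-04,
        1.27721616e-02,  1.58775819e-07]), 'tool_pos': array([ 0.27605745, -0.61514082,  0.22994656]), 'tcp_rot': array([-2.63612497,  1.70648213,  0.00289048]), 'wrist_force': array([-0.22710835,  0.32968333,  0.42824104]), 'torque': array([-0.00616099,  0.06234529,  0.01818144]), 'width': 0.9981090702356115}
scene {'K': [[418.8817, 0.0, 249.4325], [0.0, 418.8817, 187.6279], [0.0, 0.0, 1.0]], 'k1': -0.1392, 'xyz': [-0.1696, 0.6006, 0.8905], 'attitude': [-1.0452, 2.3523, -1.069]}
top {'K': [[381.3483, 0.0, 259.8123], [0.0, 381.3483, 188.6868], [0.0, 0.0, 1.0]], 'k1': -0.0405, 'xyz': [0.4678, -0.045, 1.2183], 'attitude': [-2.1966, 2.1839, -0.0484]}
```

View pics/scene0.png

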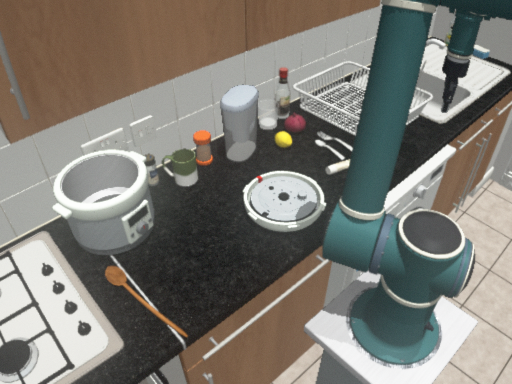

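View pics/top0.png

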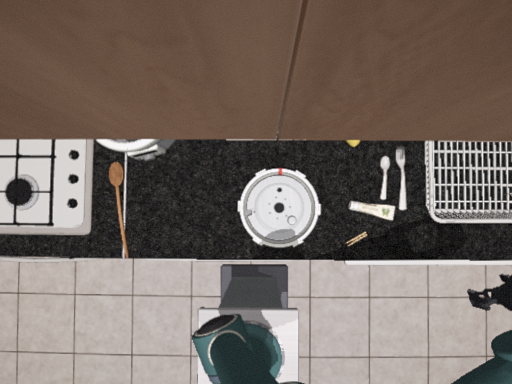

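```bash
cat > h.py <<'E'
import numpy as np,cv2
from scipy.spatial.transform import Rotation as R
def ray(c,uv,T=None):
    K=c["K"];k1=float(c["k1"])
    d=cv2.undistortPoints(np.array([[uv]],float),K,np.array([k1,0,0,0.]))[0,0]
    v=np.array([d[0],d[1],1.])
    if T is None: return np.array(c["xyz"],float),R.from_rotvec(c["attitude"]).as_matrix()@v
    return T[:3,3],T[:3,:3]@v
def atz(c,uv,z,T=None):
    o,v=ray(c,uv,T); return o+v*(z-o[2])/v[2]
def proj(c,p,T=None):
    if T is None:
        M=R.from_rotvec(c["attitude"]).as_matrix(); o=np.array(c["xyz"])
    else: M=T[:3,:3];o=T[:3,3]
    q=M.T@(np.array(p)-o); x=q[:2]/q[2]; x=x*(1+float(c["k1"])*(x@x))
    return c["K"][:2,:2]@x+c["K"][:2,2]
def wristT(s,c):
    T=np.eye(4);T[:3,:3]=R.from_rotvec(s["tcp_rot"]).as_matrix();T[:3,3]=s["tool_pos"]
    return T@c["hand_eye"]
def tri(rs):
    A=np.zeros((3,3));b=np.zeros(3)
    for o,v in rs:
        v=v/np.linalg.norm(v);P=np.eye(3)-np.outer(v,v);A+=P;b+=P@o
    return np.linalg.solve(A,b)
E
python3 - <<'E'
import cv2
a=cv2.imread("pics/scene0.png")[160:240,235:335];b=cv2.imread("pics/top0.png")[160:255,230:330]
cv2.imwrite("pics/sc.png",cv2.resize(a,None,fx=7,fy=7,interpolation=2));cv2.imwrite("pics/tc.png",cv2.resize(b,None,fx=6,fy=6,interpolation=2))
E
```

```text
(no output)
```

View pics/sc.png

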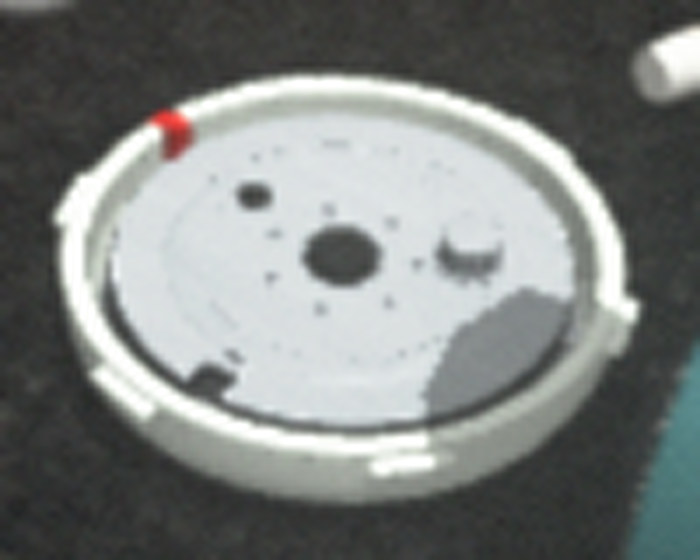

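View pics/tc.png

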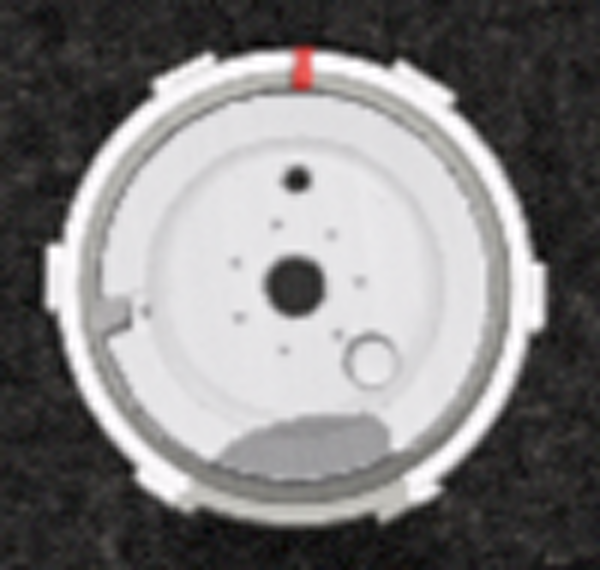

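```bash
python3 - <<'E'
from h import *
t=dict(np.load("top0.npz"));s=dict(np.load("scene0.npz"))
T=lambda x,y:(x/6-.5+230+.08,y/6-.5+160+.08)
S=lambda x,y:(x/7-.5+235+.07,y/7-.5+160+.07)
P={"boss":(T(295,287),S(342,256),.05),"vent":(T(373,360),S(470,240),.06),"notch":(T(113,315),S(212,380),.042),"tab":(T(303,75),S(174,140),.05),"valve":(T(297,179),S(254,195),.046)}
for n,(a,b,z) in P.items():
    print(n,atz(t,a,z).round(4),atz(s,b,z).round(4),tri([ray(t,a),ray(s,b)]).round(4))
c=atz(t,P["boss"][0],.05)
for n in P:
    d=atz(t,P[n][0],P[n][2])-c; print(n,np.hypot(*d[:2]).round(4),np.degrees(np.arctan2(d[1],d[0])).round(1))
E
```

```text
boss [ 0.4727 -0.0928  0.05  ] [ 0.468  -0.0886  0.05  ] [ 0.4726 -0.0932  0.0442]
vent [ 0.4361 -0.1319  0.06  ] [ 0.4306 -0.1278  0.06  ] [ 0.4355 -0.1327  0.0538]
notch [4.578e-01 2.000e-04 4.200e-02] [ 0.4564 -0.0011  0.042 ] [ 0.4571 -0.0005  0.042 ]
tab [ 0.5812 -0.0965  0.05  ] [ 0.574  -0.0885  0.05  ] [ 0.5824 -0.0967  0.0402]
valve [ 0.5281 -0.0938  0.046 ] [ 0.5257 -0.0919  0.046 ] [ 0.5281 -0.094   0.0433]
boss 0.0 0.0
vent 0.0536 -133.1
notch 0.0942 99.1
tab 0.1086 -2.0
valve 0.0554 -1.0
```

```bash
python3 - <<'E'
from workcell import bot
from h import *
c=bot.read_camera("wrist"); print(c["hand_eye"].round(3),c["K"].round(1),c["k1"])
s=bot.read_state(); M=R.from_rotvec(s["tcp_rot"]).as_matrix(); print(M.round(3))
print((M.T@(np.array([.46,-.11,.26])-s["tool_pos"])).round(3))
cv2.imwrite("pics/w0.png",c["frame"][:,:,::-1])
E
```

```text
[[ 1.    -0.     0.    -0.   ]
 [ 0.     0.947  0.321 -0.083]
 [-0.    -0.321  0.947 -0.143]
 [ 0.     0.     0.     1.   ]] [[278.9   0.  255.7]
 [  0.  278.9 192.9]
 [  0.    0.    1. ]] -0.02675097007716537
[[ 0.409 -0.912 -0.001]
 [-0.912 -0.409  0.002]
 [-0.002 -0.    -1.   ]]
[-0.386 -0.375 -0.029]
```

View pics/w0.png

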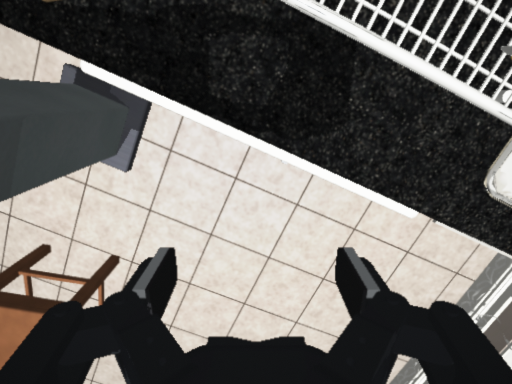

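carry_out(deltas=[{"delta_pos": [-0.042, -0.041, -0.004], "dr": [0, 0, 0]}, {"delta_pos": [-0.042, -0.041, -0.004], "dr": [0, 0, 0]}, {"delta_pos": [-0.042, -0.041, -0.004], "dr": [0, 0, 0]}, {"delta_pos": [-0.042, -0.041, -0.004], "dr": [0, 0, 0]}, {"delta_pos": [-0.042, -0.041, -0.004], "dr": [0, 0, 0]}, {"delta_pos": [-0.042, -0.041, -0.004], "dr": [0, 0, 0]}, {"delta_pos": [-0.042, -0.041, -0.004], "dr": [0, 0, 0]}, {"delta_pos": [-0.042, -0.041, 0], "dr": [0, 0, 0]}, {"delta_pos": [-0.04, -0.041, 0], "dr": [0, 0, 0]}], grip=0)

```text
time: 1.27
tool_pos: [0.4593, -0.1198, 0.2594]
tcp_rot: [-2.637, 1.707, -0.001]
wrist_force: [1.0, -0.5, 0.2]
width: -0.005
```

carry_out(deltas=[{"delta_pos": [0, 0, 0], "dr": [0, 0, -0.15]}, {"delta_pos": [0, 0, 0], "dr": [0, 0, -0.15]}, {"delta_pos": [0, 0, 0], "dr": [0, 0, -0.15]}, {"delta_pos": [0, 0, 0], "dr": [0, 0, -0.15]}, {"delta_pos": [0, 0, 0], "dr": [0, 0, -0.15]}, {"delta_pos": [0, 0, 0], "dr": [0, 0, -0.15]}, {"delta_pos": [0, 0, 0], "dr": [0, 0, 0]}])

```text
time: 2.15
tool_pos: [0.4588, -0.1217, 0.259]
tcp_rot: [-3.117, 0.393, 0.001]
wrist_force: [-0.3, 0.9, 0.9]
width: 0.003
```

```bash
cat >> h.py <<'E'
def look(name):
    from workcell import bot
    s=bot.read_state(); c=bot.read_camera("wrist"); c["T"]=wristT(s,c)
    cv2.imwrite(f"pics/{name}.png",cv2.resize(c["frame"][:,:,::-1],None,fx=1.5,fy=1.5,interpolation=2))
    np.savez(f"{name}.npz",**c)
    M=R.from_rotvec(s["tcp_rot"]).as_matrix()
    print(s["time"],s["tool_pos"].round(4),"psi",np.degrees(np.arctan2(M[1,0],M[0,0])).round(1),"F",s["wrist_force"].round(2),"w",round(s["width"],3),"q",s["q"].round(2))
    return s,c
E
python3 -c "from h import *;look('w1')"
```

```text
2.15 [ 0.4588 -0.1217  0.259 ] psi -14.4 F [-0.29  0.89  0.9 ] w 0.003 q [-0.31 -0.14  1.98 -0.    1.3  -0.06]
```

View pics/w1.png

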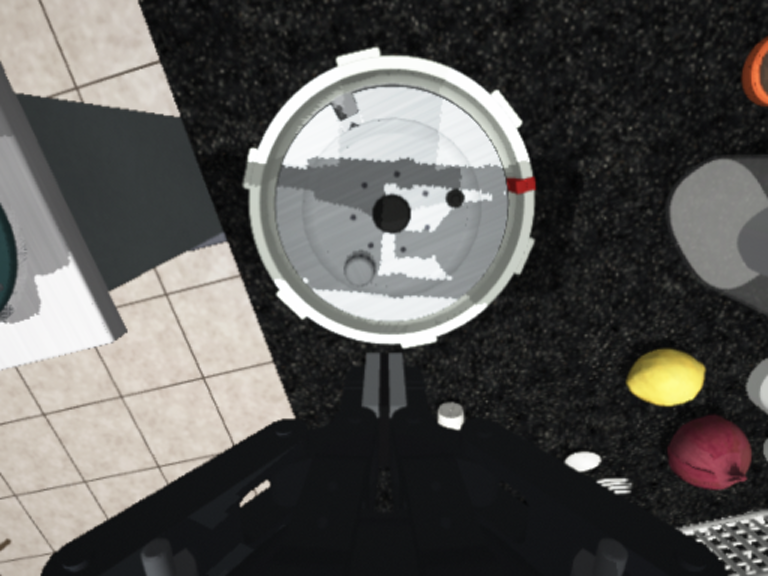

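```bash
python3 - <<'E'
from h import *
t=dict(np.load("top0.npz"));w=dict(np.load("w1.npz"))
T=lambda x,y:(x/6-.5+230+.08,y/6-.5+160+.08)
W=lambda x,y:((x+.5)/1.5-.5,(y+.5)/1.5-.5)
P={"boss":(T(295,287),W(392,214),.05),"vent":(T(373,360),W(360,266),.06),"notch":(T(115,315),W(345,106),.042),"tab":(T(303,78),W(513,186),.05),"valve":(T(297,179),W(455,198),.046)}
for n,(a,b,z) in P.items():
    print(n,atz(t,a,z).round(4),atz(w,b,z,w["T"]).round(4),tri([ray(t,a),ray(w,b,w["T"])]).round(4))
c=atz(w,P["boss"][1],.05,w["T"])
for n in P:
    d=atz(w,P[n][1],P[n][2],w["T"])-c; print(n,np.hypot(*d[:2]).round(4),np.degrees(np.arctan2(d[1],d[0])).round(1))
# fingertip corners at tcp height
for u in (364,381,389,408): print((atz(w,W(u,352),.259,w["T"])-np.array([.4588,-.1217,.259])).round(4))
E
```

```text
boss [ 0.4727 -0.0928  0.05  ] [ 0.4726 -0.0938  0.05  ] [ 0.4727 -0.0924  0.0588]
vent [ 0.4361 -0.1319  0.06  ] [ 0.4359 -0.1281  0.06  ] [ 0.4348 -0.1326  0.0442]
notch [ 0.4578 -0.0008  0.042 ] [ 0.4571 -0.0026  0.042 ] [ 0.457  -0.0009  0.0306]
tab [ 0.5797 -0.0965  0.05  ] [ 0.5746 -0.096   0.05  ] [ 0.5812 -0.0985  0.0279]
valve [ 0.5281 -0.0938  0.046 ] [ 0.5269 -0.0944  0.046 ] [ 0.5276 -0.0942  0.0447]
boss 0.0 0.0
vent 0.0502 -136.9
notch 0.0924 99.7
tab 0.102 -1.3
valve 0.0543 -0.7
[-0.0051  0.0111  0.    ]
[0.0012 0.0095 0.    ]
[0.0041 0.0088 0.    ]
[0.0111 0.007  0.    ]
```

carry_out(deltas=[{"delta_pos": [0.0125, 0.0235, 0.03], "dr": [0, 0, 0]}, {"delta_pos": [0, 0, 0.05], "dr": [0, 0, 0]}, {"delta_pos": [0, 0, 0.05], "dr": [0, 0, 0]}, {"delta_pos": [0, 0, 0.05], "dr": [0, 0, 0]}, {"delta_pos": [0, 0, 0], "dr": [0, 0, 0]}])

```text
time: 2.82
tool_pos: [0.4611, -0.146, 0.0751]
tcp_rot: [-3.114, 0.393, 0.016]
wrist_force: [-0.2, -0.7, 0.2]
width: 0.003
```

```bash
python3 -c "from h import *;look('w2')"
```

```text
2.825 [ 0.4611 -0.146   0.0751] psi -14.4 F [-0.15 -0.67  0.19] w 0.003 q [-0.36  0.07  2.15 -0.    0.94 -0.11]
```

View pics/w2.png

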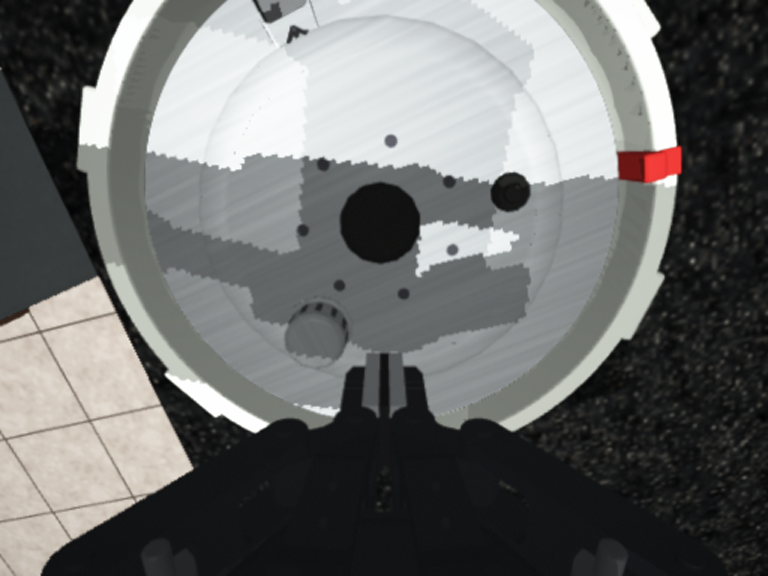

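```bash
python3 - <<'E'
from h import *
w=dict(np.load("w2.npz"))
W=lambda x,y:((x+.5)/1.5-.5,(y+.5)/1.5-.5)
P={"boss":(W(380,223),.05),"vent":(W(316,337),.06),"notch":(W(267,5),.042),"arrow":(W(296,35),.042),"tab":(W(652,164),.053),"valve":(W(510,192),.048)}
c=atz(w,P["boss"][0],.05,w["T"]);print(c)
for n in P:
    p=atz(w,*P[n],w["T"]);d=p-c; print(n,p.round(4),np.hypot(*d[:2]).round(4),np.degrees(np.arctan2(d[1],d[0])).round(1))
E
```

```text
[ 0.47267376 -0.09296881  0.05      ]
boss [ 0.4727 -0.093   0.05  ] 0.0 0.0
vent [ 0.4356 -0.1307  0.06  ] 0.0529 -134.5
notch [ 0.4523 -0.0063  0.042 ] 0.0891 103.3
arrow [ 0.4596 -0.0184  0.042 ] 0.0757 100.0
tab [ 0.5788 -0.096   0.053 ] 0.1061 -1.6
valve [ 0.5258 -0.094   0.048 ] 0.0531 -1.1
```

carry_out(deltas=[{"delta_pos": [0.006, 0, 0], "dr": [0, 0, 0]}, {"delta_pos": [0, 0, 0.01], "dr": [0, 0, 0]}, {"delta_pos": [0, 0, 0.01], "dr": [0, 0, 0]}, {"delta_pos": [0, 0, 0.006], "dr": [0, 0, 0]}, {"delta_pos": [0, 0, 0], "dr": [0, 0, 0]}, {"delta_pos": [0, 0, 0], "dr": [0, 0, 0]}])

```text
time: 3.62
tool_pos: [0.4712, -0.149, 0.0532]
tcp_rot: [-3.117, 0.39, 0.0]
wrist_force: [0.2, 0.1, -0.1]
width: -0.001
```

```bash
python3 -c "from h import *;look('w3')"
```

```text
3.625 [ 0.4712 -0.149   0.0532] psi -14.3 F [ 0.17  0.08 -0.08] w -0.001 q [-0.36  0.11  2.15 -0.    0.88 -0.11]
```

View pics/w3.png

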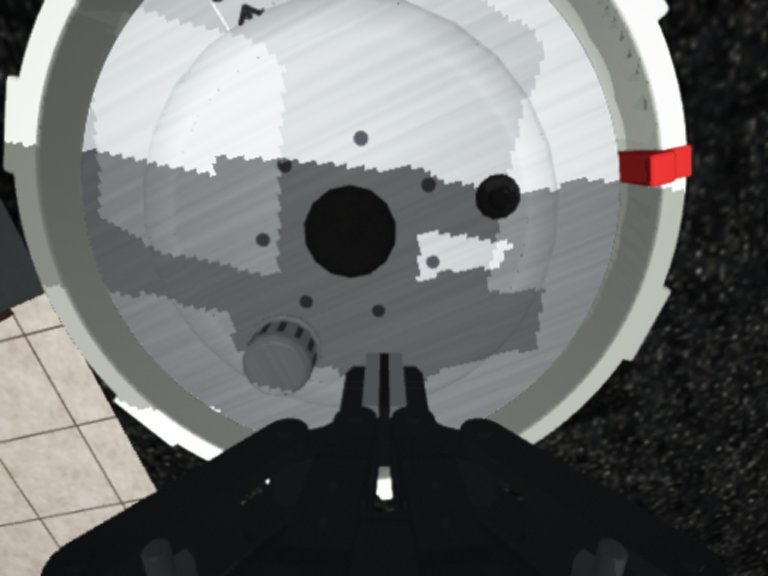

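carry_out(deltas=[{"delta_pos": [0, 0, 0.0065], "dr": [0, 0, 0]}, {"delta_pos": [-0.0033, 0.00065, 0], "dr": [0, 0, 0.06]}, {"delta_pos": [-0.0033, 0.00065, 0], "dr": [0, 0, 0.06]}, {"delta_pos": [-0.0033, 0.00065, 0], "dr": [0, 0, 0.06]}, {"delta_pos": [-0.0033, 0.00065, 0], "dr": [0, 0, 0.06]}, {"delta_pos": [-0.0033, 0.00065, 0], "dr": [0, 0, 0.06]}, {"delta_pos": [-0.0033, 0.00065, 0], "dr": [0, 0, 0.06]}, {"delta_pos": [-0.0033, 0.00065, 0], "dr": [0, 0, 0.06]}, {"delta_pos": [-0.0033, 0.00065, 0], "dr": [0, 0, 0.06]}])

```text
time: 4.8
tool_pos: [0.4458, -0.1423, 0.0467]
tcp_rot: [2.934, -1.123, 0.002]
wrist_force: [1.1, -1.2, -0.5]
width: 0.002
```

```bash
python3 -c "from h import *;look('w4')"
```

```text
4.8 [ 0.4458 -0.1423  0.0467] psi -41.9 F [ 1.12 -1.17 -0.45] w 0.002 q [-0.36  0.07  2.2  -0.    0.86  0.37]
```

View pics/w4.png

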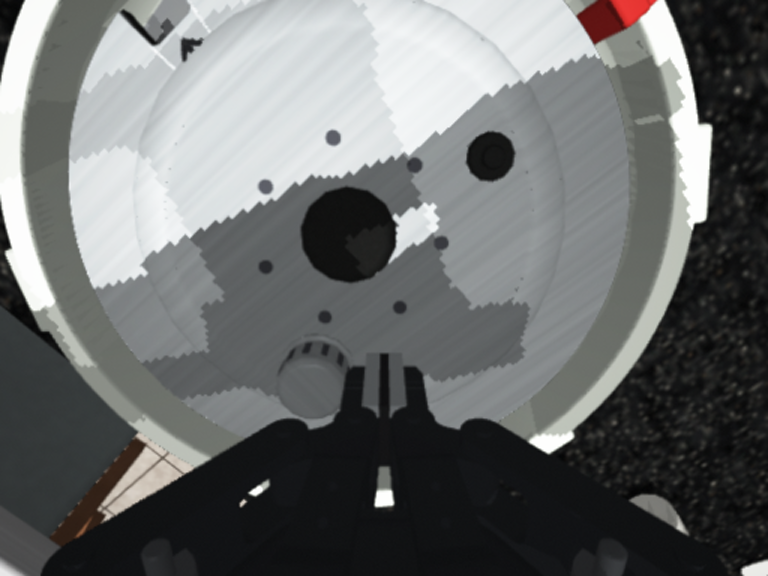

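carry_out(deltas=[{"delta_pos": [-0.0033, 0.00065, 0], "dr": [0, 0, 0.06]}, {"delta_pos": [-0.0033, 0.00065, 0], "dr": [0, 0, 0.06]}, {"delta_pos": [-0.0033, 0.00065, 0], "dr": [0, 0, 0.06]}, {"delta_pos": [-0.0033, 0.00065, 0], "dr": [0, 0, 0.06]}, {"delta_pos": [-0.0033, 0.00065, 0], "dr": [0, 0, 0.06]}, {"delta_pos": [-0.0033, 0.00065, 0], "dr": [0, 0, 0.06]}, {"delta_pos": [-0.0033, 0.00065, 0], "dr": [0, 0, 0.06]}, {"delta_pos": [-0.0033, 0.00065, 0], "dr": [0, 0, 0.06]}, {"delta_pos": [-0.0033, 0.00065, 0], "dr": [0, 0, 0.06]}, {"delta_pos": [-0.0033, 0.00065, 0], "dr": [0, 0, 0.06]}])

```text
time: 6.1
tool_pos: [0.4229, -0.1185, 0.0468]
tcp_rot: [-2.472, 1.938, -0.002]
wrist_force: [1.5, -0.8, -0.4]
width: -0.003
```

```bash
python3 -c "from h import *;look('w5')"
```

```text
6.1 [ 0.4229 -0.1185  0.0468] psi -76.2 F [ 1.53 -0.81 -0.37] w -0.003 q [-0.33  0.02  2.26 -0.    0.86  1.  ]
```

View pics/w5.png

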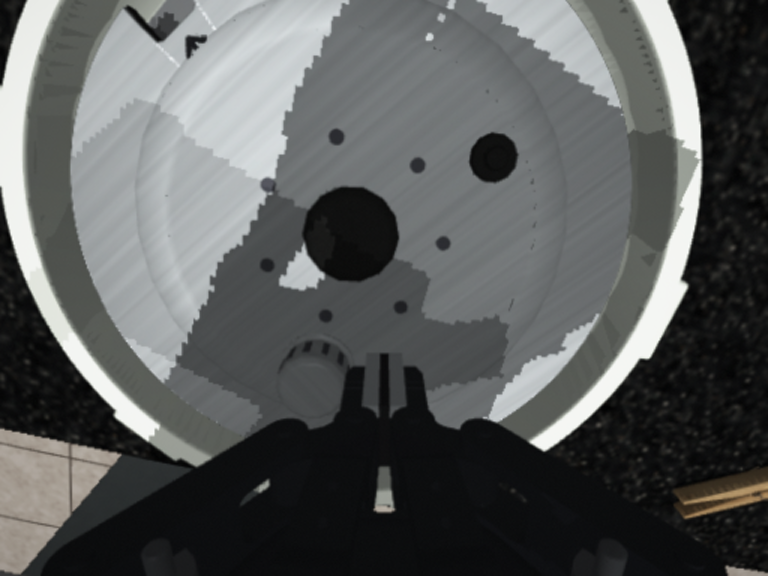

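```bash
cat >m.py <<'E'
from h import *
W=lambda x,y:((x+.5)/1.5-.5,(y+.5)/1.5-.5)
def ang(name,P,c=None):
    w=dict(np.load(name+".npz"))
    if c is None: c=atz(w,W(*P["boss"]),.05,w["T"])
    print(c.round(4))
    for n,z,o in (("arrow",.042,0),("valve",.048,100),("vent",.06,-126),("tab",.053,0),("notch",.042,0)):
        if n in P:
            d=atz(w,W(*P[n]),z,w["T"])-c; print(n,np.hypot(*d[:2]).round(4),(np.degrees(np.arctan2(d[1],d[0]))+o).round(1))
E
python3 - <<'E'
from m import *
ang("w4",dict(boss=(348,234),valve=(491,155),arrow=(188,46),vent=(311,387),tab=(616,16)))
ang("w5",dict(boss=(350,233),valve=(494,156),arrow=(194,44),vent=(311,387)))
E
```

```text
[ 0.4736 -0.0929  0.05  ]
arrow 0.0766 88.4
valve 0.0532 86.7
vent 0.0547 -272.5
tab 0.1014 -2.7
[ 0.474  -0.0939  0.05  ]
arrow 0.076 53.2
valve 0.0532 51.6
vent 0.0553 52.5
```

carry_out(deltas=[{"delta_pos": [-0.0033, 0.00065, 0], "dr": [0, 0, 0.06]}, {"delta_pos": [-0.0033, 0.00065, 0], "dr": [0, 0, 0.06]}, {"delta_pos": [-0.0033, 0.00065, 0], "dr": [0, 0, 0.06]}, {"delta_pos": [-0.0033, 0.00065, 0], "dr": [0, 0, 0.06]}, {"delta_pos": [-0.0033, 0.00065, 0], "dr": [0, 0, 0.06]}, {"delta_pos": [-0.0033, 0.00065, 0], "dr": [0, 0, 0.06]}, {"delta_pos": [-0.0033, 0.00065, 0], "dr": [0, 0, 0.06]}, {"delta_pos": [-0.0033, 0.00065, 0], "dr": [0, 0, 0.06]}, {"delta_pos": [-0.0033, 0.00065, 0], "dr": [0, 0, 0.06]}, {"delta_pos": [-0.0033, 0.00065, 0], "dr": [0, 0, 0.06]}])

```text
time: 7.4
tool_pos: [0.4174, -0.0858, 0.0468]
tcp_rot: [-1.79, 2.582, -0.001]
wrist_force: [0.6, -1.6, 0.6]
width: -0.003
```

carry_out(deltas=[{"delta_pos": [-0.0033, 0.00065, 0], "dr": [0, 0, 0.06]}, {"delta_pos": [-0.0033, 0.00065, 0], "dr": [0, 0, 0.06]}, {"delta_pos": [-0.0033, 0.00065, 0], "dr": [0, 0, 0.06]}, {"delta_pos": [-0.00165, 0.0003, 0], "dr": [0, 0, 0.03]}, {"delta_pos": [0, 0, 0], "dr": [0, 0, 0]}])

```text
time: 8.02
tool_pos: [0.4198, -0.0741, 0.0467]
tcp_rot: [1.511, -2.754, -0.0]
wrist_force: [-0.1, -0.9, 0.7]
width: -0.002
```

```bash
python3 -c "from h import *;look('w6')"
```

```text
8.025 [ 0.4198 -0.0741  0.0467] psi -122.5 F [-0.11 -0.93  0.75] w -0.002 q [-0.23 -0.01  2.29  0.    0.86  1.9 ]
```

View pics/w6.png

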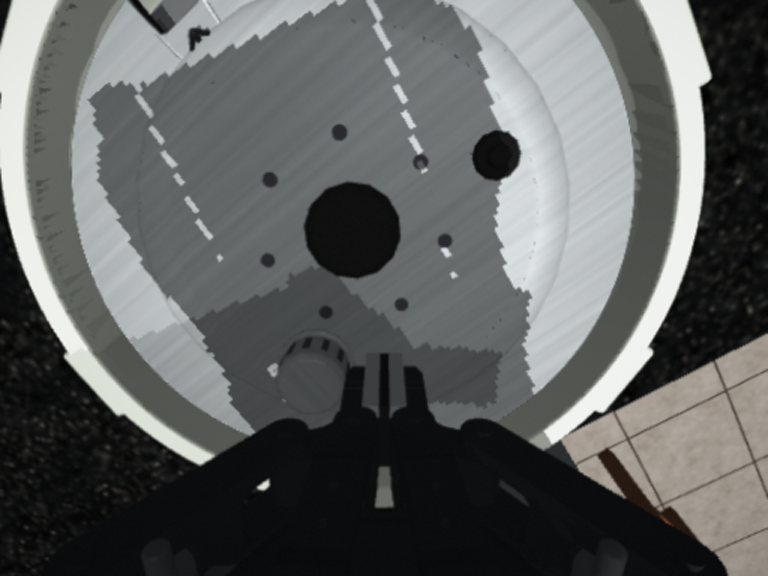

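```bash
python3 - <<'E'
from m import *
ang("w6",dict(boss=(352,230),valve=(496,155),arrow=(198,36),vent=(312,382)))
from workcell import bot
c=bot.read_camera("top"); b=c["frame"][160:255,230:330,::-1]; np.savez("top1.npz",**c)
cv2.imwrite("pics/tc1.png",cv2.resize(b,None,fx=6,fy=6,interpolation=2))
E
```

```text
[ 0.4732 -0.0952  0.05  ]
arrow 0.0764 5.9
valve 0.0528 4.7
vent 0.0543 5.8
```

View pics/tc1.png

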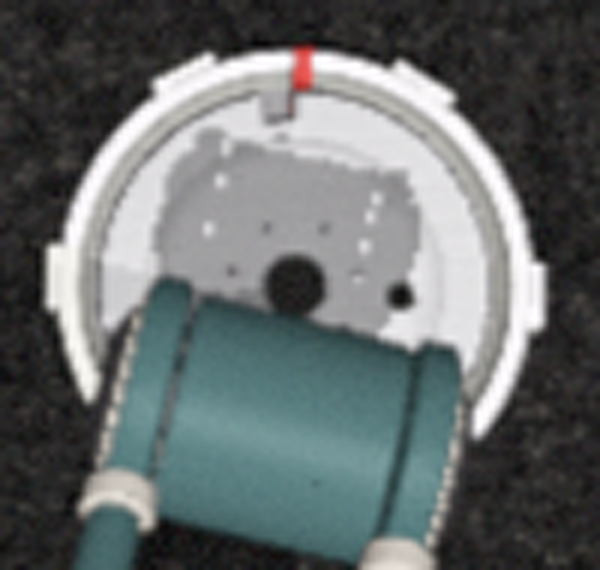

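carry_out(deltas=[{"delta_pos": [-0.00275, 0.0005, 0], "dr": [0, 0, 0.05]}, {"delta_pos": [-0.00275, 0.0005, 0], "dr": [0, 0, 0.05]}, {"delta_pos": [-0.0019, 0.0004, 0], "dr": [0, 0, 0.035]}, {"delta_pos": [0, 0, 0], "dr": [0, 0, 0]}, {"delta_pos": [0, 0, 0], "dr": [0, 0, 0]}])

```text
time: 8.75
tool_pos: [0.4228, -0.0673, 0.0467]
tcp_rot: [1.322, -2.85, -0.0]
wrist_force: [0.4, -1.1, 0.6]
width: -0.002
```

```bash
python3 - <<'E'
from m import *
look('w7')
from workcell import bot
c=bot.read_camera("top"); b=c["frame"][160:255,230:330,::-1]; np.savez("top2.npz",**c)
cv2.imwrite("pics/tc2.png",cv2.resize(b,None,fx=6,fy=6,interpolation=2))
E
```

```text
8.75 [ 0.4228 -0.0673  0.0467] psi -130.2 F [ 0.37 -1.07  0.6 ] w -0.002 q [-0.22 -0.    2.28  0.    0.86  2.06]
```

View pics/tc2.png

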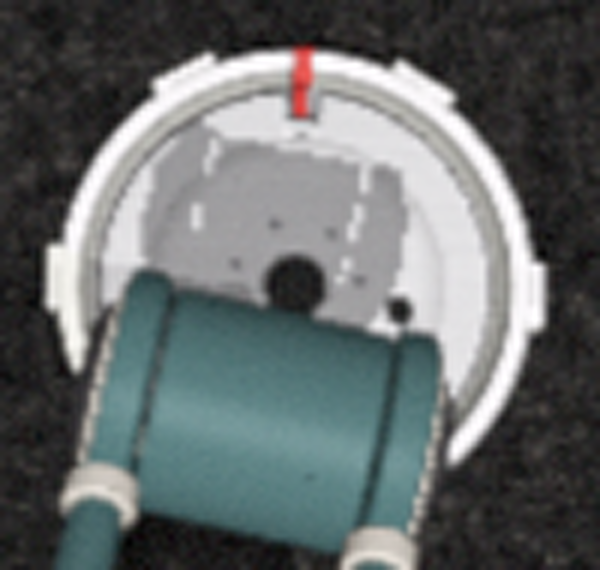

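View pics/w7.png

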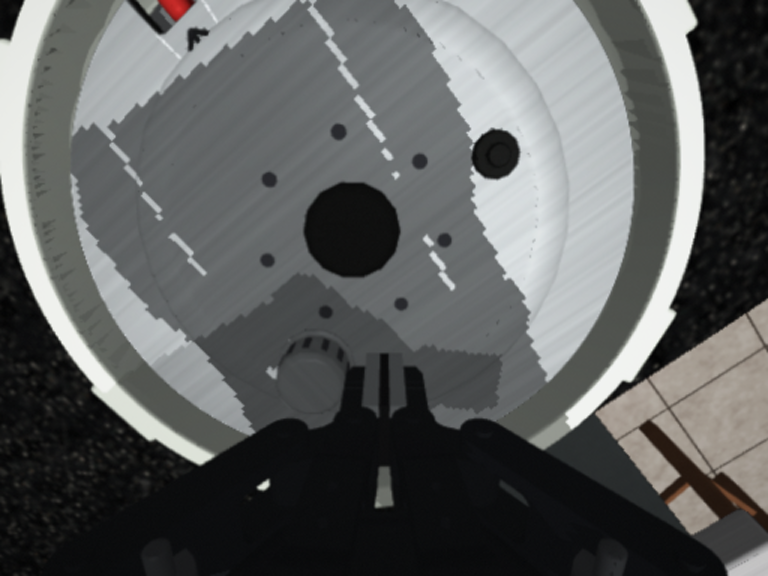

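carry_out(deltas=[{"delta_pos": [0.005, 0, 0], "dr": [0, 0, 0]}, {"delta_pos": [0.003, 0, 0], "dr": [0, 0, 0]}, {"delta_pos": [0, 0, -0.03], "dr": [0, 0, 0]}, {"delta_pos": [0, 0.03, -0.05], "dr": [0, 0, 0]}, {"delta_pos": [0, 0.03, -0.05], "dr": [0, 0, 0]}, {"delta_pos": [0, 0, 0], "dr": [0, 0, 0]}, {"delta_pos": [0, 0, 0], "dr": [0, 0, 0]}])

```text
time: 9.72
tool_pos: [0.3719, -0.0347, 0.1767]
tcp_rot: [-1.32, 2.85, -0.001]
wrist_force: [0.2, -0.6, -1.5]
width: -0.002
```

```bash
python3 - <<'E'
from m import *
look('w8')
from workcell import bot
c=bot.read_camera("top"); b=c["frame"][160:220,245:315,::-1]; np.savez("top3.npz",**c)
cv2.imwrite("pics/tc3.png",cv2.resize(b,None,fx=10,fy=10,interpolation=2))
E
```

```text
9.725 [ 0.3719 -0.0347  0.1767] psi -130.3 F [ 0.21 -0.57 -1.48] w -0.002 q [-0.16 -0.3   2.26 -0.    1.18  2.11]
```

View pics/tc3.png

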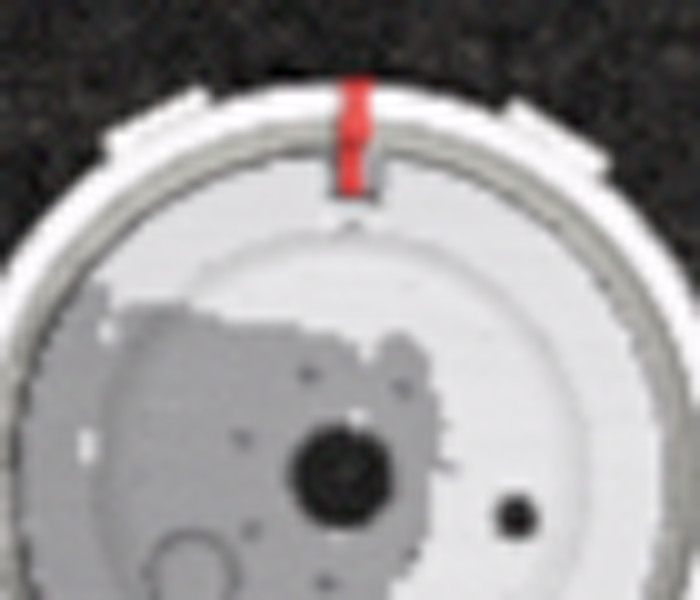

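View pics/w8.png

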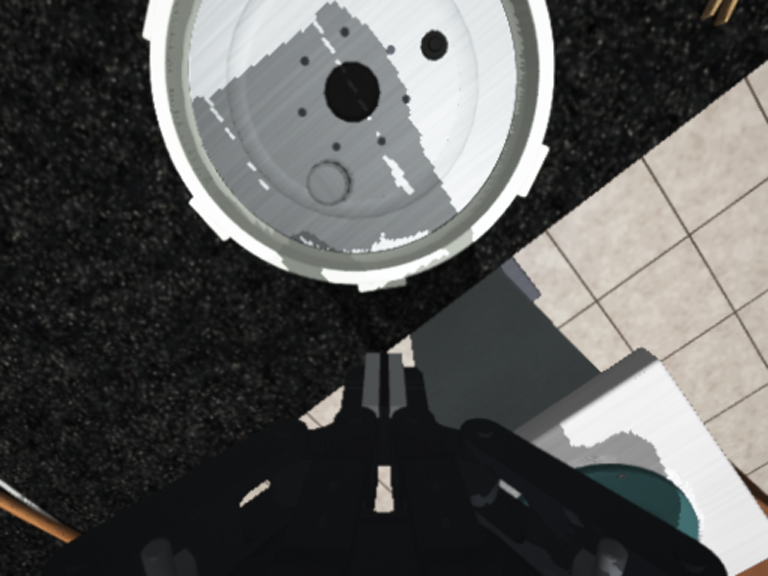

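carry_out(deltas=[{"delta_pos": [-0.0068, -0.038, 0], "dr": [0, 0, 0]}, {"delta_pos": [-0.0068, -0.038, 0], "dr": [0, 0, 0]}, {"delta_pos": [-0.0067, -0.039, 0], "dr": [0, 0, 0]}, {"delta_pos": [0, 0, 0.02], "dr": [0, 0, -0.14]}, {"delta_pos": [0, 0, 0.02], "dr": [0, 0, -0.14]}, {"delta_pos": [0, 0, 0.02], "dr": [0, 0, -0.14]}, {"delta_pos": [0, 0, 0.02], "dr": [0, 0, -0.14]}, {"delta_pos": [0, 0, 0], "dr": [0, 0, -0.14]}, {"delta_pos": [0, 0, 0], "dr": [0, 0, 0]}, {"delta_pos": [0, 0, 0], "dr": [0, 0, 0]}])

```text
time: 11.08
tool_pos: [0.4725, -0.0936, 0.0959]
tcp_rot: [2.214, -2.227, -0.002]
wrist_force: [-1.2, 0.2, -0.1]
width: 0.001
```

```bash
python3 - <<'E'
from m import *
look('w9')
E
```

```text
11.075 [ 0.4725 -0.0936  0.0959] psi -90.3 F [-1.18  0.22 -0.06] w 0.001 q [-0.25  0.03  2.14  0.    0.97  1.33]
```

View pics/w9.png

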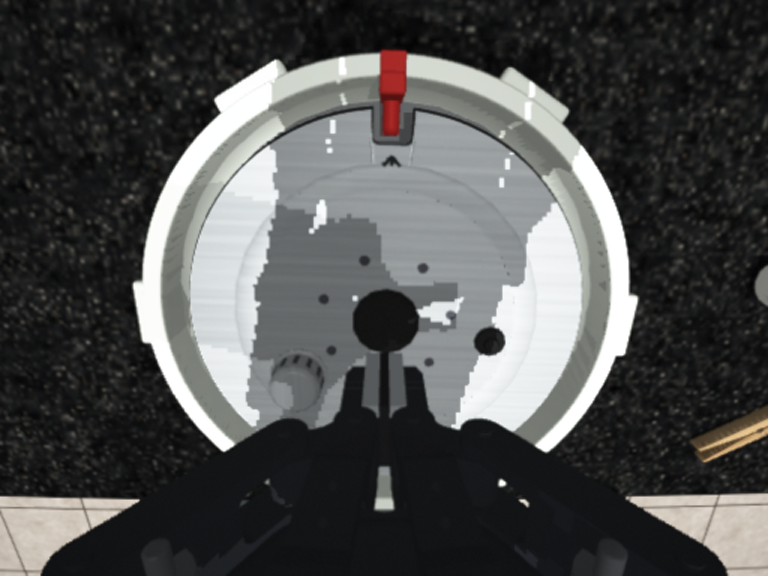

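carry_out(deltas=[{"delta_pos": [0, 0, 0.02], "dr": [0, 0, 0]}, {"delta_pos": [0, 0, 0.018], "dr": [0, 0, 0]}, {"delta_pos": [0, 0, 0.005], "dr": [0, 0, 0]}, {"delta_pos": [0, 0, 0.004], "dr": [0, 0, 0]}, {"delta_pos": [0, 0, 0], "dr": [0, 0, 0]}])

```text
time: 11.75
tool_pos: [0.4733, -0.0936, 0.0502]
tcp_rot: [-2.217, 2.225, -0.001]
wrist_force: [0.3, -0.2, 0.6]
width: 0.002
```

carry_out(deltas=[{"delta_pos": [0, 0, 0.002], "dr": [0, 0, 0]}, {"delta_pos": [0, 0, 0.002], "dr": [0, 0, 0]}, {"delta_pos": [0, 0, 0.002], "dr": [0, 0, 0]}, {"delta_pos": [0, 0, 0], "dr": [0, 0, 0]}])

```text
time: 12.25
tool_pos: [0.4736, -0.0936, 0.0441]
tcp_rot: [-2.217, 2.224, -0.002]
wrist_force: [2.0, -1.0, 3.8]
width: 0.0
```

carry_out(deltas=[{"delta_pos": [0, 0, 0.002], "dr": [0, 0, 0]}, {"delta_pos": [0, 0, 0.002], "dr": [0, 0, 0]}, {"delta_pos": [0, 0, 0], "dr": [0, 0, 0]}, {"delta_pos": [0, 0, 0], "dr": [0, 0, 0]}])

```text
time: 12.75
tool_pos: [0.4736, -0.0936, 0.0401]
tcp_rot: [-2.217, 2.224, -0.002]
wrist_force: [2.3, -1.0, 5.4]
width: 0.003
```

carry_out(deltas=[{"delta_pos": [0, 0, 0.001], "dr": [0, 0, 0]}, {"delta_pos": [0, 0, 0.001], "dr": [0, 0, 0]}, {"delta_pos": [0, 0, 0], "dr": [0, 0, 0]}, {"delta_pos": [0, 0, 0], "dr": [0, 0, 0]}])

```text
time: 13.25
tool_pos: [0.4737, -0.0937, 0.04]
tcp_rot: [-2.218, 2.225, -0.001]
wrist_force: [-4.2, 0.6, 20.0]
width: -0.002
```

carry_out(deltas=[{"delta_pos": [0, 0, -0.003], "dr": [0, 0, 0]}, {"delta_pos": [0, 0, -0.01], "dr": [0, 0, 0]}, {"delta_pos": [0, 0, -0.03], "dr": [0, 0, 0]}, {"delta_pos": [0, 0, -0.015], "dr": [0, 0, 0]}, {"delta_pos": [0, 0, 0], "dr": [0, 0, 0]}, {"delta_pos": [0, 0, 0], "dr": [0, 0, 0]}])

```text
time: 14.0
tool_pos: [0.472, -0.0933, 0.0949]
tcp_rot: [2.217, -2.224, -0.002]
wrist_force: [-0.1, -0.5, -0.9]
width: 0.003
```

```bash
python3 - <<'E'
from m import *
look('w10')
E
```

```text
14.0 [ 0.472  -0.0933  0.0949] psi -90.2 F [-0.08 -0.52 -0.93] w 0.003 q [-0.25  0.03  2.14 -0.    0.97  1.33]
```

View pics/w10.png

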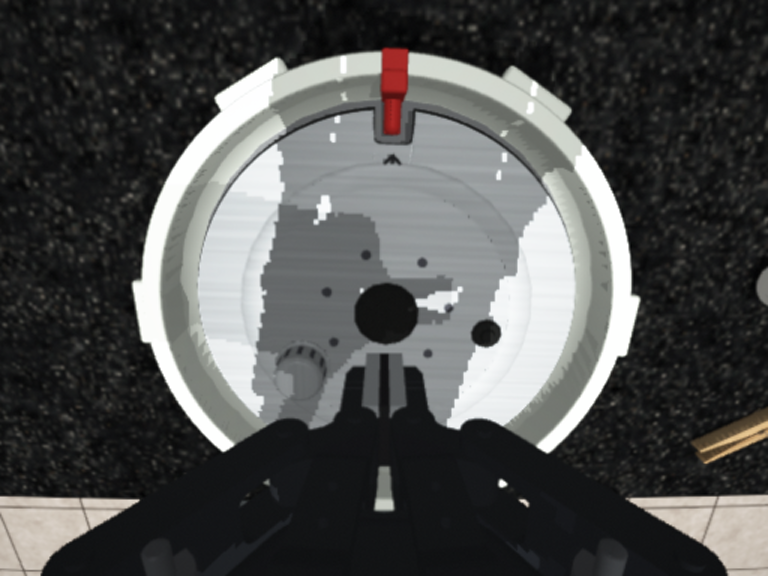

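```bash
python3 -c "
from workcell import bot
print(bot.finish_job())"
```

```text
the job is handed in; nothing more can be done
None
```

The plate is turned and pressed home, and I handed the job in at about 14 s. I got no verdict back.

- **Turning:** With the gripper shut, I set the fingertip down beside the vent cap and pushed it about 101° clockwise. The wrist force was about 1.7 N or less at every reading. The notch ended about 1 mm from the tab in both the top and wrist pictures.
- **Pressing:** I pressed the boss from 50 mm to 40 mm above the worktop. It moved at about 5 N, then stopped hard at 20 N, which is its end stop.
- **Last checks:** After lifting clear, the wrist picture showed the red tab inside the notch and the plate about 10 mm lower. The gripper was 55 mm above the boss and touching nothing. I did not touch any of the other things.
- **Disagreements:** Heights measured from two views were off by up to about 15 mm for most points, and more for the tab (about 22 mm). For those I used the heights in the text, and the contact heights I felt on the boss agreed with them. The final depth comes from the fingertip reading and the picture, not from a reading of the joint.

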